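Sweep jar lids through the gate into the wash trough

TASK

Clear the three loose yellow jar lids off the white prep board: with the fingertips, sweep them one at a time along the board and through the gap in the blue fence, so that each drops into the steel trough behind it before the next follows. Only push the lids gently, never pinch or lift them, and leave the jars, shaker and everything else standing where they are.

Things in the scene. Friction and masses are not known exactly. Their poses are not given: they have to be found in the camera images.
- board: White plastic prep board on feet, fixed during a run, its flat top 100 mm above the table, 240 mm (own x) by 300 mm (own y). Origin at table height; the top spans own x -120 to +120, own y -160 to +140 mm. Its +y end carries the gate; the other three sides have no rim. Own z is up; it stands turned by up to 0.3 rad.
- gate: Blue gate fixed on the board's +y end, axes parallel to the board's, up to 20 mm off its middle. Origin at table height under the middle of the gap, at the board's end edge. Fence 6 mm thick (own y -6 to 0), 22 mm above the board top, out to own x +-100; gap own x -29 to +29 mm. From each side of the gap a 5 mm cheek, same height, runs at 45 degrees back over the board to about x +-54, y -29 mm.
- gate_mid (a point): Middle of the gap, at the height of the board top (100 mm), on the board's end edge; a lid whose centre is pushed past this edge (gate's +y) tips into the trough. Same axes as the gate.
- trough (a point): Centre of the inner floor of the open steel trough right behind the fence (part of the gate, same axes). Inside: 154 mm (own x) by 80 mm (own y), floor 3 mm above the table, near and side rims 98 mm, far wall 128 mm above the table.
- lid_a: Loose yellow plastic jar lid with an orange top disc, one of three alike: 38 mm diameter, 12 mm tall, 11 to 18 g, flat on the board. Origin: centre of its underside. The three lie side by side across the board's rear half, their centres at least 49 mm apart, at least 75 mm from the board's rear end.
- lid_b: Loose yellow plastic jar lid with an orange top disc, one of three alike: 38 mm diameter, 12 mm tall, 11 to 18 g, flat on the board. Origin: centre of its underside. The three lie side by side across the board's rear half, their centres at least 49 mm apart, at least 75 mm from the board's rear end.
- lid_c: Loose yellow plastic jar lid with an orange top disc, one of three alike: 38 mm diameter, 12 mm tall, 11 to 18 g, flat on the board. Origin: centre of its underside. The three lie side by side across the board's rear half, their centres at least 49 mm apart, at least 75 mm from the board's rear end.
- jar: Bystander: small amber spice jar with a red cap, 40 mm diameter, 55 mm tall, standing loose on the board at one side, between lids and gate, out of the straight way from lid to gate. Origin: centre of its underside.
- shaker: Bystander: steel shaker, 38 mm diameter, 52 mm tall, loose on the board at the other side. Origin: centre of its underside.
- water: Bystander: water bottle, 64 mm diameter, 200 mm tall, loose on the table to the right. Origin: centre of its underside.
- rub_jar: Bystander: amber jar with a green cap, 72 mm diameter, 100 mm tall, loose on the table to the right. Origin: centre of its underside.
- thermo: Bystander: green thermometer box standing on edge, 22 x 90 x 100 mm tall, loose on the table beyond the board. Origin: centre of its underside.
- scissors: Bystander: orange-handled scissors lying on the table to the right, about 185 mm long, 8 mm tall. Origin near the pivot, at table height.

How it is judged:
On the way, in this order (a step that is already met when the one before it is completed fails the run):
1. exactly one lid is in the trough, the other two still up on the board ((((x of lid_a in the frame of gate between -0.08 and 0.08 m and y of lid_a in the frame of gate between 0 and 0.086 m and z of lid_a in the frame of gate below 0.085 m) and (not (x of lid_b in the frame of gate between -0.08 and 0.08 m and y of lid_b in the frame of gate between 0 and 0.086 m and z of lid_b in the frame of gate below 0.085 m) and z of lid_b in the frame of board above 0.095 m) and (not (x of lid_c in the frame of gate between -0.08 and 0.08 m and y of lid_c in the frame of gate between 0 and 0.086 m and z of lid_c in the frame of gate below 0.085 m) and z of lid_c in the frame of board above 0.095 m)) or ((not (x of lid_a in the frame of gate between -0.08 and 0.08 m and y of lid_a in the frame of gate between 0 and 0.086 m and z of lid_a in the frame of gate below 0.085 m) and z of lid_a in the frame of board above 0.095 m) and (x of lid_b in the frame of gate between -0.08 and 0.08 m and y of lid_b in the frame of gate between 0 and 0.086 m and z of lid_b in the frame of gate below 0.085 m) and (not (x of lid_c in the frame of gate between -0.08 and 0.08 m and y of lid_c in the frame of gate between 0 and 0.086 m and z of lid_c in the frame of gate below 0.085 m) and z of lid_c in the frame of board above 0.095 m)) or ((not (x of lid_a in the frame of gate between -0.08 and 0.08 m and y of lid_a in the frame of gate between 0 and 0.086 m and z of lid_a in the frame of gate below 0.085 m) and z of lid_a in the frame of board above 0.095 m) and (not (x of lid_b in the frame of gate between -0.08 and 0.08 m and y of lid_b in the frame of gate between 0 and 0.086 m and z of lid_b in the frame of gate below 0.085 m) and z of lid_b in the frame of board above 0.095 m) and (x of lid_c in the frame of gate between -0.08 and 0.08 m and y of lid_c in the frame of gate between 0 and 0.086 m and z of lid_c in the frame of gate below 0.085 m)))), for 0.2 s.
2. exactly two lids are in the trough, the third still up on the board ((((x of lid_a in the frame of gate between -0.08 and 0.08 m and y of lid_a in the frame of gate between 0 and 0.086 m and z of lid_a in the frame of gate below 0.085 m) and (x of lid_b in the frame of gate between -0.08 and 0.08 m and y of lid_b in the frame of gate between 0 and 0.086 m and z of lid_b in the frame of gate below 0.085 m) and (not (x of lid_c in the frame of gate between -0.08 and 0.08 m and y of lid_c in the frame of gate between 0 and 0.086 m and z of lid_c in the frame of gate below 0.085 m) and z of lid_c in the frame of board above 0.095 m)) or ((x of lid_a in the frame of gate between -0.08 and 0.08 m and y of lid_a in the frame of gate between 0 and 0.086 m and z of lid_a in the frame of gate below 0.085 m) and (not (x of lid_b in the frame of gate between -0.08 and 0.08 m and y of lid_b in the frame of gate between 0 and 0.086 m and z of lid_b in the frame of gate below 0.085 m) and z of lid_b in the frame of board above 0.095 m) and (x of lid_c in the frame of gate between -0.08 and 0.08 m and y of lid_c in the frame of gate between 0 and 0.086 m and z of lid_c in the frame of gate below 0.085 m)) or ((not (x of lid_a in the frame of gate between -0.08 and 0.08 m and y of lid_a in the frame of gate between 0 and 0.086 m and z of lid_a in the frame of gate below 0.085 m) and z of lid_a in the frame of board above 0.095 m) and (x of lid_b in the frame of gate between -0.08 and 0.08 m and y of lid_b in the frame of gate between 0 and 0.086 m and z of lid_b in the frame of gate below 0.085 m) and (x of lid_c in the frame of gate between -0.08 and 0.08 m and y of lid_c in the frame of gate between 0 and 0.086 m and z of lid_c in the frame of gate below 0.085 m)))), for 0.2 s.
3. all three lids are in the trough (x of lid_a in the frame of gate between -0.08 and 0.08 m and y of lid_a in the frame of gate between 0 and 0.086 m and z of each of lid_a, lid_b, lid_c in the frame of gate below 0.085 m and x of lid_b in the frame of gate between -0.08 and 0.08 m and y of lid_b in the frame of gate between 0 and 0.086 m and x of lid_c in the frame of gate between -0.08 and 0.08 m and y of lid_c in the frame of gate between 0 and 0.086 m), for 0.2 s.
At the end, for the whole second after the job is handed in: All three lids lie at rest (under 20 mm/s) inside the trough, below 85 mm above the table, and every bystander stands within 15 mm of where it was, tilted less than 0.2 rad (all of step 3 and linear speed of each of lid_a, lid_b, lid_c below 0.02 m/s and distance of each of jar, shaker, water, rub_jar, thermo, scissors from where it was at the start of the episode below 0.015 m and angle between each of jar, shaker, water, rub_jar, thermo, scissors's own z axis and vertical below 0.2 rad); the robot touches nothing.
It fails at once if a lid is lifted (its underside centre more than 14 mm above the board top) (height (world z) of any of lid_a, lid_b, lid_c above 0.114 m).
It fails at once if a lid is pinched or pressed hard (over 20 N from the fingers) (contact force between the fingers and lid_a above 20 N or contact force between the fingers and lid_b above 20 N or contact force between the fingers and lid_c above 20 N).
It fails at once if a bystander is moved more than 15 mm or tipped over (distance of any of jar, shaker, water, rub_jar, thermo, scissors from where it was at the start of the episode above 0.015 m or angle between any of jar, shaker, water, rub_jar, thermo, scissors's own z axis and vertical above 0.5 rad).
It also fails if it takes over 58 s, if anything falls off the work surface, if the arm or the gripper's body presses on something with over 40 N, if the wrist force passes 120 N, or if a joint passes its speed limit or range.

ROBOT

A 6-joint arm with a two-finger parallel gripper is mounted at the origin on the work surface. World frame = base frame: x ahead of the robot, y to its left, z up, the work surface at z = 0. Lengths are in m, angles in rad, forces in N, time in s.
With the tool pointing down it reaches from about 0.35 to 0.85 m from the base axis. Payload 8.1 kg.
Tool frame: the origin (TCP) lies at the very end of the fingers, on their centre line; the grasp point (between the pads) lies robot.grip_point_offset behind it (robot.grip_point_offset is the distance from the TCP to the grasp point, in m); z points along the fingers, y is the line along which they close (so a half turn about z gives the same grasp; the last joint's range is limited). The gripper opens to 93 mm and grips with 3 to 60 N. Pads are 15 mm wide; open, the fingers measure 128 mm over their backs; the gripper's body (75 mm by 188 mm) begins 65 mm behind the grasp point.
Start: joints at [-1.245, 0.13, 1.488, -0, 1.523, -0.085], TCP at [0.24, -0.55, 0.219] pointing down, gripper open.
Joint ranges: [-2.96, 2.96], [-0.89, 2.26], [0.02, 2.5], [-1.34, 4.48], [0, 2.73], [-2.66, 2.66]. Speed limits (rad/s): [2.39, 2.39, 2.79, 3.14, 3.14, 3.14].

INTERFACE

Orientations are given as a rotation vector (axis times angle).
In Python, from plant import robot, eyes gives the robot as it stands. The module is installed in compiled form; this text tells all that it offers.
- The arm moves only by the tool apply_moves, never from a script. Its argument "steps" is one flat list of numbers, 7 for each row, row after row: the shift along the tool's x, y, z in units of 30 mm (1.0 is 30 mm), then the turn, a rotation vector about the tool's x, y, z in units of 6 degrees (1.0 is 6 degrees), then the opening in per cent of the stroke, from 0 (shut) to 100 (fully open). In form: [dx, dy, dz, ax, ay, az, fingers, dx, dy, dz, ax, ay, az, fingers, ...]. A call has 1 to 12 rows; each row shifts and turns the commanded pose from where the row before left it, along the tool's axes as they then stand; what a row does not reach is not made up. A row lasts 1/12 s, in which the tool goes at most 41.7 mm and 7.16 degrees, less where a joint would pass 70% of its speed; a pose out of reach is approached as far as the arm can. A call is refused whole if a number of a shift passes 1 or a number of a turn 1, either way. A call with a gripper value outside its range is refused whole. The fingers move at their own pace and stop on an object; "grip_force" is the grip in N (left out, the last holds). Time passes only in rows, so rows that do not move let the fingers close. It gives the time, the measured TCP pose, the force, the opening and the grip force at its end, in the units of the state.
- robot.read_state(): the state, without advancing time (a new reading comes with each control period).
- eyes.read_camera(name): name is "scene" or "side" or "wrist"; returns the picture (420x560x3 uint8, red, green, blue); there is no depth.
- eyes.calibration(name): a dict with "K" (3x3 intrinsics, pixels), "k1" (the pictures are not rectified: a ray, as slopes to the right and down, at radius r is drawn at 1 + k1 r^2 times it, then the intrinsics apply), "R" (3x3) and "t" (3): a world point X has camera coordinates R X + t. Camera axes: x right, y down, z forward; pixel columns grow to the right and rows downward; lengths in m; the calibration is good to about 2 mm. A picture is of the moment at which its call begins: read the wrist's pose just before it. calibration takes no time and is no camera call; for the wrist camera it gives the pose at the moment of the call.
- robot.close_job(): hands the job in; it is judged then, once.
Trained networks look in the newest picture that a camera, given by its name, has taken for a name from the list of things; names that differ only in an ending like _2 or _b are one class to them, and where a whole thing is asked for, a point or a joint stands for the part that bears it (a point fixed in the world has none). Each returns a list of dicts, best first, with "conf" (0 to 1); they miss things now and then, are a little off and sometimes report something else, mostly with a low value. They report only what shows in the picture. A call takes as long as a camera call.
- eyes.search_frame(camera, thing): "rect" ([left, top, width, height] in pixels, round what is visible of it).
- eyes.place_of(camera, thing): "xy" ([column, row] in pixels: a listed point, or the origin of a listed thing).
The state is a dict: "t": time; "q": joint angles; "dq": joint speeds; "joint_torque": joint torques, N m; "tool_pos": TCP position; "orientation": TCP orientation; "force": force on the tool from outside, world axes, zero at the start; "wrist_torque": the same for the moment, N m; "opening": finger opening in m; "gripper_force": force on a finger pad.
Only numpy, scipy, OpenCV 4.12 (cv2) and the standard library are available. Lean on these libraries where they do the work, as an engineer would, in place of code of your own. Each camera call takes 0.05 s, during which the arm holds its last target. There are 200 camera calls.

## Working session

There is one attempt and no reset: what is moved stays moved. The work goes in short steps, Python scripts to look and compute and a tool call to move; the robot and the scene stay as the last step left them, time stands still between calls to the robot, and variables do not carry over. Pictures are saved under pics/ and viewed, at most 10 in all, crops included, and the job is handed in when it is done.

Besides the shell and the picture viewer there is one more tool, called after "Request:" by a JSON object that holds its "method" and its "body". apply_moves: Moves the arm, as the interface text tells. Its arguments: {"type":"object","properties":{"steps":{"type":"array"},"grip_force":{"type":"number"}},"required":["steps"]}

```bash
mkdir -p pics; cat > h.py <<'E'
import numpy as np, cv2
from plant import robot, eyes
def save(cam,name):
    im=eyes.read_camera(cam); cv2.imwrite('pics/'+name,im[:,:,::-1]); return im
def ray(c,uv):
    K,k1,R,t=np.array(c['K']),c['k1'],np.array(c['R']),np.array(c['t'])
    d=np.linalg.solve(K,[uv[0],uv[1],1])[:2]; s=d.copy()
    for _ in range(30): s=d/(1+k1*(s@s))
    return -R.T@t, R.T@np.array([s[0],s[1],1])
def onz(c,uv,z):
    o,v=ray(c,uv); return o+v*(z-o[2])/v[2]
def tri(c1,p1,c2,p2):
    o1,v1=ray(c1,p1);o2,v2=ray(c2,p2);v1/=np.linalg.norm(v1);v2/=np.linalg.norm(v2)
    s=np.linalg.lstsq(np.c_[v1,-v2],o2-o1,rcond=None)[0]
    a,b=o1+s[0]*v1,o2+s[1]*v2
    return (a+b)/2,np.linalg.norm(a-b)
def proj(c,X):
    p=np.array(c['R'])@X+np.array(c['t']); s=p[:2]/p[2]; s=s*(1+c['k1']*(s@s))
    return (np.array(c['K'])@[s[0],s[1],1])[:2]
E
python3 - <<'E'
from h import *
np.set_printoptions(precision=3,suppress=True)
print(robot.read_state(), robot.grip_point_offset)
ims=[save(c,c+'1.png') for c in('scene','side')]
for cam in('scene','side'):
    c=eyes.calibration(cam)
    print(cam,c['k1'],-np.array(c['R']).T@c['t'])
    for n in('board','gate','gate_mid','trough','lid_a','jar','shaker','water','rub_jar','thermo'):
        z={'gate_mid':.1,'lid_a':.1,'jar':.1,'shaker':.1,'trough':.003}.get(n,0)
        for d in eyes.place_of(cam,n)[:4]:
            print(n,round(d['conf'],2),np.array(d['xy']),onz(c,d['xy'],z))
E
```

```text
{'t': 0.0, 'q': array([-1.245,  0.131,  1.489, -0.   ,  1.523, -0.085]), 'dq': array([-0.001, -0.001,  0.   , -0.001,  0.001,  0.001]), 'joint_torque': array([ -0.002, -55.985, -49.176,   0.076,   0.035,  -0.   ]), 'tool_pos': array([ 0.239, -0.55 ,  0.218]), 'orientation': array([-3.074, -0.64 ,  0.   ]), 'force': array([0.366, 0.096, 0.659]), 'wrist_torque': array([-0.017, -0.007,  0.032]), 'gripper_force': 0.0, 'opening': 0.09302068341406264} 0.0188
scene -0.13897177079945477 [ 1.39  -0.906  0.921]
board 0.59 [299.1 212.4] [ 0.565 -0.006 -0.   ]
gate 0.57 [153.7 255.8] [ 0.406 -0.426  0.   ]
gate_mid 0.67 [337.9 169.9] [0.596 0.134 0.1  ]
trough 0.85 [346.3 192.6] [0.607 0.17  0.003]
trough 0.43 [299.8 202.8] [0.536 0.029 0.003]
trough 0.25 [168.8 290.1] [ 0.548 -0.476  0.003]
lid_a 0.68 [301.  202.7] [ 0.628 -0.067  0.1  ]
lid_a 0.57 [276.2 177.2] [ 0.487 -0.022  0.1  ]
lid_a 0.42 [281.3 186.6] [ 0.533 -0.048  0.1  ]
shaker 0.53 [295.5 160.7] [0.465 0.086 0.1  ]
water 0.6 [173.1 288.4] [ 0.548 -0.463  0.   ]
rub_jar 0.65 [227.8 292.8] [ 0.662 -0.376  0.   ]
thermo 0.86 [363.  240.7] [ 0.787  0.019 -0.   ]
side 0.005623921934959717 [0.526 0.581 0.652]
board 0.77 [295.7 280.4] [0.552 0.001 0.   ]
gate 0.65 [273.6 335.5] [0.584 0.137 0.   ]
gate 0.53 [176.8 275.4] [0.801 0.01  0.   ]
gate_mid 0.9 [271.2 300.6] [0.586 0.138 0.1  ]
trough 0.29 [261.1 171.1] [ 0.676 -0.394  0.003]
lid_a 0.67 [334.5 240.7] [ 0.48  -0.018  0.1  ]
lid_a 0.63 [301.1 226.8] [ 0.547 -0.053  0.1  ]
jar 0.82 [237.9 256. ] [0.66 0.04 0.1 ]
jar 0.24 [301.3 222.6] [ 0.547 -0.066  0.1  ]
shaker 0.77 [342.8 279.2] [0.466 0.08  0.1  ]
rub_jar 0.67 [265.5 175.7] [ 0.662 -0.376  0.   ]
thermo 0.58 [181.3 274.2] [0.793 0.006 0.   ]
```

View pics/scene1.png

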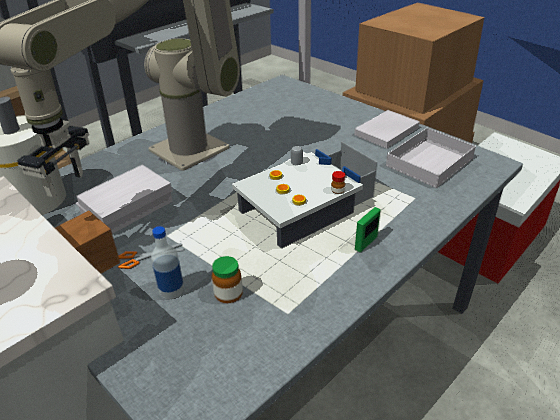

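View pics/side1.png

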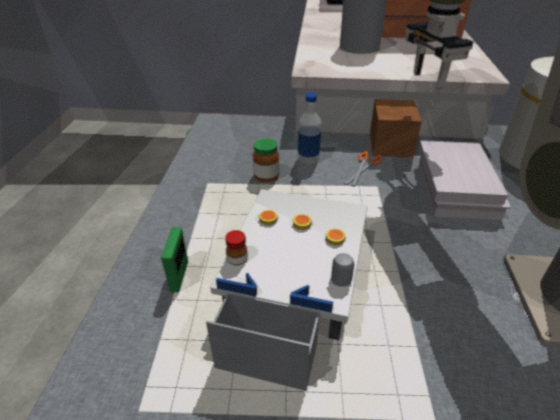

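Both pictures show the board mid-table, with the lids in a row at side px (269,216), (302,222) and (335,237). The gate gap is near side px (272,292), the jar at (236,248) and the shaker at (343,270). Next I segment the colours for finer positions.

```bash
python3 - <<'E'
from h import *
np.set_printoptions(precision=4,suppress=True)
B={}
for cam in('scene','side'):
    im=cv2.imread(f'pics/{cam}1.png'); hsv=cv2.cvtColor(im,cv2.COLOR_BGR2HSV)
    c=eyes.calibration(cam)
    x0,y0,x1,y1=(225,140,380,250) if cam=='scene' else (190,180,380,320)
    for nm,lo,hi in(('orange',(5,150,120),(16,255,255)),('lid',(5,120,90),(35,255,255)),('blue',(100,120,40),(125,255,255))):
        m=cv2.inRange(hsv,lo,hi); mm=np.zeros_like(m); mm[y0:y1,x0:x1]=m[y0:y1,x0:x1]
        n,l,s,ce=cv2.connectedComponentsWithStats(mm)
        for i in range(1,n):
            if s[i,4]>25: print(cam,nm,s[i],ce[i],onz(c,ce[i],.112))
crop=cv2.imread('pics/side1.png')[185:385,190:390]; cv2.imwrite('pics/sidecrop.png',cv2.resize(crop,(600,600),interpolation=cv2.INTER_CUBIC))
cw=eyes.calibration('wrist'); print(cw, robot.read_state()['tool_pos'])
E
```

```text
scene orange [271 171  10   5  36] [275.3333 172.8056] [ 0.4813 -0.0197  0.112 ]
scene orange [278 184  10   6  41] [282.3415 186.7561] [ 0.5482 -0.0587  0.112 ]
scene orange [294 195  10   6  46] [298.6087 197.5   ] [ 0.6181 -0.0661  0.112 ]
scene lid [270 170  12  10  93] [275.1505 174.3441] [ 0.4869 -0.0261  0.112 ]
scene lid [331 180  13   9  61] [336.4754 184.3115] [0.6534 0.0558 0.112 ]
scene lid [276 184  14  10 101] [281.9307 188.2277] [ 0.5525 -0.0648  0.112 ]
scene lid [292 195  14  10 107] [298.2991 199.2804] [ 0.6233 -0.0729  0.112 ]
scene blue [315 149  17  16 154] [322.8571 157.5649] [0.528  0.1429 0.112 ]
scene blue [342 166  18  17 133] [351.0977 173.8571] [0.65   0.1283 0.112 ]
side orange [262 211  13   9  93] [267.9247 214.6237] [ 0.6162 -0.0714  0.112 ]
side orange [296 215  13   9  96] [301.8646 219.1771] [ 0.5462 -0.0631  0.112 ]
side orange [329 230  14   9 107] [335.4673 234.0374] [ 0.479  -0.0243  0.112 ]
side lid [260 210  17  15 191] [267.9791 216.9581] [ 0.6152 -0.064   0.112 ]
side lid [294 215  17  14 199] [301.8844 221.4523] [ 0.5458 -0.0561  0.112 ]
side lid [327 229  18  16 221] [335.2217 236.4163] [ 0.4795 -0.0174  0.112 ]
side blue [217 274  39  22 399] [238.188 286.   ] [0.6438 0.1222 0.112 ]
side blue [291 286  41  25 483] [308.7557 299.9938] [0.5237 0.1412 0.112 ]
{'K': array([[358.0836,   0.    , 283.186 ],
       [  0.    , 358.0836, 210.1514],
       [  0.    ,   0.    ,   1.    ]]), 'k1': -0.028632282705132368, 'R': array([[ 0.3989, -0.917 , -0.0001],
       [-0.8826, -0.384 ,  0.2711],
       [-0.2487, -0.1081, -0.9625]]), 't': array([-0.601 , -0.0314,  0.3903])} [ 0.2396 -0.5501  0.2186]
```

View pics/sidecrop.png

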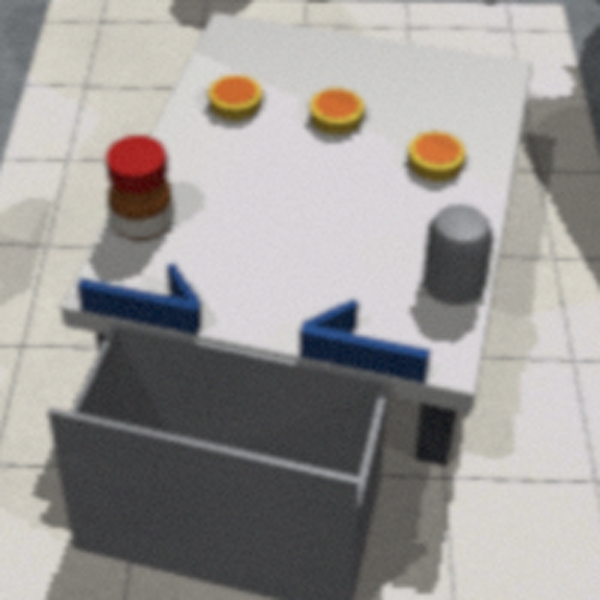

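The crop shows the board corners at about (210,15), (529,65), (65,305) and (470,395). The gap's edges are near (200,335) and (302,362), and all three lids have a clear way to it. I triangulate these points.

```bash
python3 - <<'E'
from h import *
np.set_printoptions(precision=4,suppress=True)
c=eyes.calibration('side'); s=eyes.calibration('scene')
cr=lambda p:(np.array(p)+.5)/3-.5+[190,185]
P=[onz(c,cr(p),.1) for p in[(210,15),(529,65),(65,305),(470,395)]]
print(np.array(P)); 
for i,j in((0,1),(2,3),(0,2),(1,3)):
    d=(P[j]-P[i])[:2]; print(i,j,np.linalg.norm(d),np.arctan2(d[1],d[0]))
for p,z in(((200,308),.122),((200,333),.1),((303,330),.122),((302,362),.1),((81,283),.122),((428,352),.122)): print(p,onz(c,cr(p),z)[:2])
for a,b in(((275.33,172.8),(335.47,234.04)),((282.34,186.76),(301.86,219.18)),((298.6,197.5),(267.92,214.62))): print('lid',tri(s,a,c,b))
E
```

```text
[[ 0.6473 -0.1725  0.1   ]
 [ 0.4121 -0.1327  0.1   ]
 [ 0.6925  0.1169  0.1   ]
 [ 0.4621  0.159   0.1   ]]
0 1 0.23855389312756387 2.9737107068487814
2 3 0.2341977312569365 2.9610887405112982
0 2 0.292927604536462 1.416010705942406
1 3 0.2958589320749372 1.4010937431034296
(200, 308) [0.6112 0.1308]
(200, 333) [0.6122 0.1302]
(303, 330) [0.5535 0.1411]
(302, 362) [0.5534 0.1452]
(81, 283) [0.6805 0.1188]
(428, 352) [0.4861 0.1499]
lid (array([ 0.4806, -0.021 ,  0.1135]), np.float64(0.0035461170250502025))
lid (array([ 0.5475, -0.06  ,  0.1134]), np.float64(0.003343877072219881))
lid (array([ 0.6174, -0.0678,  0.1136]), np.float64(0.003792190627889947))
```

```bash
cat >> h.py <<'E'
from scipy.spatial.transform import Rotation as Ro
import json, os
YAW=-0.168; GM=np.array([.583,.138])
def g2w(x,y): 
    c,s=np.cos(YAW),np.sin(YAW); return GM+[c*x-s*y, s*x+c*y]
def w2g(p):
    c,s=np.cos(YAW),np.sin(YAW); d=np.array(p)[:2]-GM; return np.array([c*d[0]+s*d[1],-s*d[0]+c*d[1]])
def pose():
    s=robot.read_state(); return np.array(s['tool_pos']),Ro.from_rotvec(s['orientation'])
def target(gx,gy,z,head=0):
    """gate-frame TCP place; head = angle of travel (tool x) from gate +y towards gate +x, rad"""
    a=YAW+np.pi/2-head; x=np.array([np.cos(a),np.sin(a),0]); zz=np.array([0,0,-1.]); 
    return np.r_[g2w(gx,gy),z],Ro.from_matrix(np.c_[x,np.cross(zz,x),zz])
def rows(wps,f,q=.05,start=None):
    """wps: list of (pos,rot), one row each; prints rounded rows, carrying the rounding on"""
    p,R=start or pose(); out=[]
    for tp,tR in wps:
        d=np.clip(np.round(R.inv().apply(tp-p)/.03/q)*q,-1,1)
        a=np.clip(np.round((R.inv()*tR).as_rotvec()/np.radians(6)/q)*q,-1,1)
        p=p+R.apply(d*.03); R=R*Ro.from_rotvec(a*np.radians(6))
        out.append([round(float(v),2)+0 for v in(*d,*a)]+[f])
    for i in range(0,len(out),12): print(json.dumps(sum(out[i:i+12],[])).replace('.0,',','))
    print('end',p,R.as_rotvec(),'miss',np.linalg.norm(p-wps[-1][0]),(R.inv()*wps[-1][1]).magnitude())
    return p,R
def interp(a,b,n):
    rv=(a[1].inv()*b[1]).as_rotvec()
    return [(a[0]+(b[0]-a[0])*k/n, a[1]*Ro.from_rotvec(rv*k/n)) for k in range(1,n+1)]
E
python3 - <<'E'
from h import *
a=pose(); T=target(0,-.09,.30); m=interp(a,T,24)
m=[(p+[0,0,min(0.06,.03*(k+1))*(1-(k+1)/24)],R) for k,(p,R) in enumerate(m)]
rows(m,16,q=.1)
E
```

```text
[0.8, -0.6, -1, 0, 0, -0.4, 16, 0.7, -0.5, -1, 0, 0, -0.4, 16, 0.8, -0.5, -0.1, 0, 0, -0.4, 16, 0.8, -0.5, 0, 0, 0, -0.4, 16, 0.9, -0.5, 0, 0, 0, -0.4, 16, 0.8, -0.4, -0.1, 0, 0, -0.4, 16, 0.9, -0.4, 0, 0, 0, -0.4, 16, 0.9, -0.3, 0, 0, 0, -0.4, 16, 0.9, -0.3, -0.1, 0, 0, -0.4, 16, 0.9, -0.3, 0, 0, 0, -0.3, 16, 0.9, -0.2, 0, 0, 0, -0.4, 16, 0.9, -0.2, -0.1, 0, 0, -0.4, 16]
[1, -0.2, 0, 0, 0, -0.4, 16, 0.9, -0.1, 0, 0, 0, -0.4, 16, 1, -0.1, 0, 0, 0, -0.4, 16, 0.9, 0, -0.1, 0, 0, -0.4, 16, 1, 0, 0, 0, 0, -0.4, 16, 0.9, 0, 0, 0, 0, -0.4, 16, 1, 0.1, -0.1, 0, 0, -0.4, 16, 0.9, 0.1, 0, 0, 0, -0.4, 16, 0.9, 0.2, 0, 0, 0, -0.4, 16, 1, 0.2, -0.1, 0, 0, -0.4, 16, 0.9, 0.2, 0, 0, 0, -0.4, 16, 0.9, 0.3, 0, 0, 0, -0.4, 16]
end [0.56761834 0.04986902 0.29966205] [-2.39707998e+00 -2.03063179e+00 -3.44910183e-05] miss 0.0007662939521088383 0.002851699885180831
```

Request:
{"method": "apply_moves", "body": {"steps": [0.8, -0.6, -1, 0, 0, -0.4, 16, 0.7, -0.5, -1, 0, 0, -0.4, 16, 0.8, -0.5, -0.1, 0, 0, -0.4, 16, 0.8, -0.5, 0, 0, 0, -0.4, 16, 0.9, -0.5, 0, 0, 0, -0.4, 16, 0.8, -0.4, -0.1, 0, 0, -0.4, 16, 0.9, -0.4, 0, 0, 0, -0.4, 16, 0.9, -0.3, 0, 0, 0, -0.4, 16, 0.9, -0.3, -0.1, 0, 0, -0.4, 16, 0.9, -0.3, 0, 0, 0, -0.3, 16, 0.9, -0.2, 0, 0, 0, -0.4, 16, 0.9, -0.2, -0.1, 0, 0, -0.4, 16]}}

```text
t: 2.1
tool_pos: [0.4029, -0.2506, 0.2898]
orientation: [-2.825, -1.373, 0.0]
force: [0.3, 0.5, -0.3]
opening: 0.018
gripper_force: 0.0
```

Request:
{"method": "apply_moves", "body": {"steps": [1, -0.2, 0, 0, 0, -0.4, 16, 0.9, -0.1, 0, 0, 0, -0.4, 16, 1, -0.1, 0, 0, 0, -0.4, 16, 0.9, 0, -0.1, 0, 0, -0.4, 16, 1, 0, 0, 0, 0, -0.4, 16, 0.9, 0, 0, 0, 0, -0.4, 16, 1, 0.1, -0.1, 0, 0, -0.4, 16, 0.9, 0.1, 0, 0, 0, -0.4, 16, 0.9, 0.2, 0, 0, 0, -0.4, 16, 1, 0.2, -0.1, 0, 0, -0.4, 16, 0.9, 0.2, 0, 0, 0, -0.4, 16, 0.9, 0.3, 0, 0, 0, -0.4, 16]}}

```text
t: 3.1
tool_pos: [0.5679, 0.0509, 0.2994]
orientation: [2.394, 2.033, 0.001]
force: [-0.2, -0.2, 0.1]
opening: 0.015
gripper_force: 0.0
```

```bash
python3 - <<'E'
from h import *
np.set_printoptions(precision=4,suppress=True)
im=eyes.read_camera('wrist')
c=eyes.calibration('wrist'); im=eyes.read_camera('wrist'); cv2.imwrite('pics/wrist1.png',im[:,:,::-1])
s=robot.read_state(); print(s['t'],s['tool_pos'],s['orientation'],s['opening'],s['force'])
hsv=cv2.cvtColor(im[:,:,::-1].copy(),cv2.COLOR_BGR2HSV)
for nm,lo,hi in(('orange',(5,150,120),(16,255,255)),('lid',(5,120,90),(35,255,255))):
    n,l,st,ce=cv2.connectedComponentsWithStats(cv2.inRange(hsv,lo,hi))
    for i in range(1,n):
        if st[i,4]>150: print(nm,st[i],ce[i],onz(c,ce[i],.112),w2g(onz(c,ce[i],.112)))
g=proj(c,np.r_[GM,.1]); print('gm px',g)
for x in(-29,29): print(x,proj(c,np.r_[g2w(x/1e3,-.006),.122]))
for d in eyes.place_of('wrist','gate_mid')[:2]: print(d,onz(c,d['xy'],.1))
E
```

```text
3.2 [0.5683 0.0528 0.2985] [-2.3909 -2.0361 -0.0009] 0.015122362282543595 [ 0.4042 -0.3274  0.2641]
orange [201 259  27  25 515] [213.8117 271.1087] [ 0.4817 -0.0247  0.112 ] [-0.0726 -0.1773]
orange [269 283  25  23 473] [280.8795 294.1797] [ 0.5486 -0.0632  0.112 ] [-0.0003 -0.2041]
lid [198 255  33  29 789] [213.7909 269.6768] [ 0.4821 -0.023   0.112 ] [-0.0726 -0.1756]
lid [267 279  31  30 749] [281.518 293.522] [ 0.5494 -0.0625  0.112 ] [ 0.0004 -0.2033]
gm px [283.0523  99.6322]
-29 [251.4815 105.4098]
29 [314.4958 106.0762]
{'xy': [373.8, 178.4], 'conf': 0.19} [0.6634 0.0464 0.1   ]
```

View pics/wrist1.png

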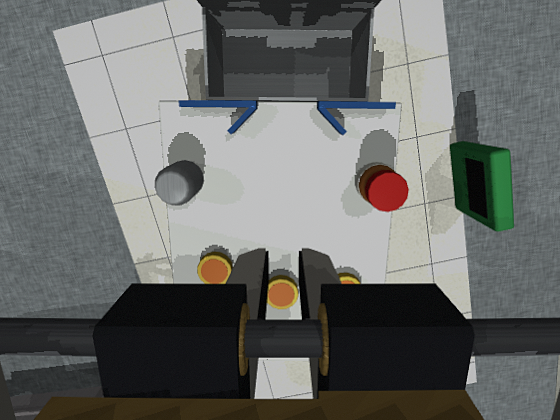

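The wrist view shows the gap edges near px (257,102) and (317,102), and the lids at (214,270), (282,294) and partly hidden at (347,280). The jar is at (385,190) and the shaker at (180,183). All of this agrees with the other cameras to about 3 mm, so I push the middle lid first.

```bash
sed -i 's/GM=.*/GM=np.array([.585,.1375])/' h.py; cat >> h.py <<'E'
L=[np.array([.481,-.023]),np.array([.548,-.062]),np.array([.618,-.0695])]
E
python3 - <<'E'
from h import *
np.set_printoptions(precision=4,suppress=True)
print([w2g(l) for l in L])
a=pose(); gx,gy=w2g(L[1]); 
A=target(gx,gy-.05,.22); B=target(gx,gy-.046,.105)
S=rows(interp(a,A,7)+interp(A,B,5),16,q=.05)
C=target(gx,gy-.024,.105); D=target(0,-.065,.105); 
print('push'); rows(interp(B,C,4)+interp(C,D,15),16,start=S)
E
```

```text
[array([-0.0757, -0.1756]), array([-0.0031, -0.2029]), array([ 0.0671, -0.1986])]
[-0.8, 0, 0.35, 0, 0, 0, 16, -0.75, 0, 0.4, 0, 0, 0, 16, -0.8, 0, 0.35, 0, 0, 0, 16, -0.8, -0.05, 0.4, 0, 0, 0.05, 16, -0.75, 0, 0.35, 0, 0, 0, 16, -0.8, 0, 0.4, 0, 0, 0, 16, -0.8, 0, 0.35, 0, 0, 0, 16, 0.05, 0, 0.8, 0, 0, 0, 16, 0, 0, 0.75, 0, 0, 0, 16, 0.05, 0, 0.75, 0, 0, 0, 16, 0, 0, 0.8, 0, 0, 0, 16, 0.05, 0, 0.75, 0, 0, 0, 16]
end [ 0.5398 -0.107   0.1051] [-2.399  -2.0274  0.0007] miss 0.0006711116292345703 0.0009106708143986922
push
[0.15, 0, 0, 0, 0, 0, 16, 0.2, 0, 0, 0, 0, 0, 16, 0.2, 0, 0, 0, 0, 0, 16, 0.15, 0, 0, 0, 0, 0, 16, 0.4, 0.05, 0, 0, 0, 0, 16, 0.35, 0, 0, 0, 0, 0, 16, 0.35, 0, 0, 0, 0, 0, 16, 0.35, 0, 0, 0, 0, 0, 16, 0.35, 0, 0, 0, 0, 0, 16, 0.4, 0, 0, 0, 0, 0, 16, 0.35, 0, 0, 0, 0, 0, 16, 0.35, 0.05, 0, 0, 0, 0, 16]
[0.35, 0, 0, 0, 0, 0, 16, 0.35, 0, 0, 0, 0, 0, 16, 0.4, 0, 0, 0, 0, 0, 16, 0.35, 0, 0, 0, 0, 0, 16, 0.35, 0, 0, 0, 0, 0, 16, 0.35, 0, 0, 0, 0, 0, 16, 0.35, 0.05, 0, 0, 0, 0, 16]
end [0.5747 0.0727 0.1051] [-2.399  -2.0274  0.0007] miss 0.0009262241787864803 0.0009106708143986922
```

Request:
{"method": "apply_moves", "body": {"steps": [-0.8, 0, 0.35, 0, 0, 0, 16, -0.75, 0, 0.4, 0, 0, 0, 16, -0.8, 0, 0.35, 0, 0, 0, 16, -0.8, -0.05, 0.4, 0, 0, 0.05, 16, -0.75, 0, 0.35, 0, 0, 0, 16, -0.8, 0, 0.4, 0, 0, 0, 16, -0.8, 0, 0.35, 0, 0, 0, 16, 0.05, 0, 0.8, 0, 0, 0, 16, 0, 0, 0.75, 0, 0, 0, 16, 0.05, 0, 0.75, 0, 0, 0, 16, 0, 0, 0.8, 0, 0, 0, 16, 0.05, 0, 0.75, 0, 0, 0, 16]}}

```text
t: 4.25
tool_pos: [0.5384, -0.1098, 0.1047]
orientation: [2.404, 2.022, -0.0]
force: [0.2, -0.4, -0.1]
opening: 0.0152
gripper_force: 0.0
```

Request:
{"method": "apply_moves", "body": {"steps": [0.15, 0, 0, 0, 0, 0, 16, 0.2, 0, 0, 0, 0, 0, 16, 0.2, 0, 0, 0, 0, 0, 16, 0.15, 0, 0, 0, 0, 0, 16, 0.4, 0.05, 0, 0, 0, 0, 16, 0.35, 0, 0, 0, 0, 0, 16, 0.35, 0, 0, 0, 0, 0, 16, 0.35, 0, 0, 0, 0, 0, 16]}}

```text
t: 4.92
tool_pos: [0.552, -0.0439, 0.106]
orientation: [2.402, 2.025, 0.001]
force: [0.4, -0.1, -0.2]
opening: 0.0149
gripper_force: 0.2
```

```bash
python3 - <<'E'
from h import *
np.set_printoptions(precision=4,suppress=True)
im=save('side','side2.png'); c=eyes.calibration('side')
cv2.imwrite('pics/side2c.png',cv2.resize(im[180:320,190:390,::-1],(800,560),interpolation=cv2.INTER_CUBIC))
s=robot.read_state(); print(s['tool_pos'],w2g(s['tool_pos']),s['force'],s['opening'])
E
```

```text
[ 0.5521 -0.0422  0.1058] [-0.0024 -0.1827] [-0.3689  1.5713  0.2502] 0.014916962018940242
```

View pics/side2c.png

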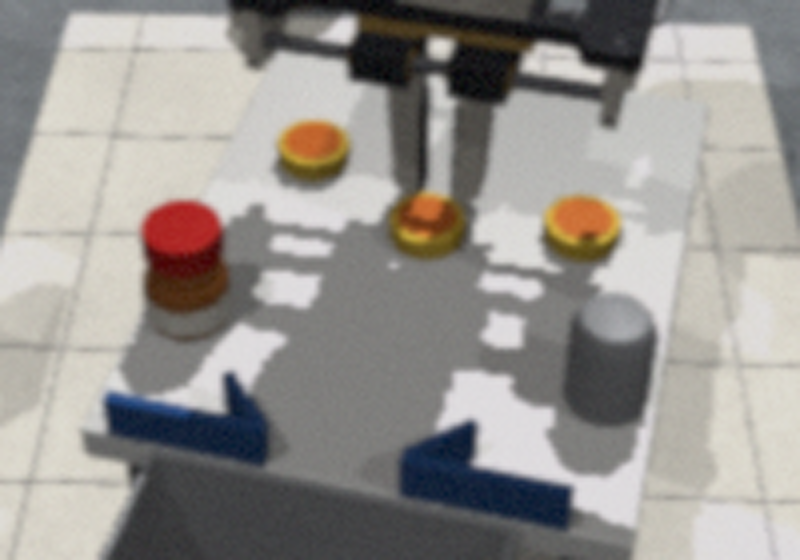

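The lid sits in the notch between the fingertips (crop px (427,225)), and the other two lids are untouched. I push it through.

Request:
{"method": "apply_moves", "body": {"steps": [0.35, 0, 0, 0, 0, 0, 16, 0.35, 0, 0, 0, 0, 0, 16, 0.35, 0.05, 0, 0, 0, 0, 16, 0.4, 0, 0, 0, 0, 0, 16, 0.35, 0, 0, 0, 0, 0, 16, 0.35, 0, 0, 0, 0, 0, 16, 0.35, 0, 0, 0, 0, 0, 16, 0.35, 0, 0, 0, 0, 0, 16, 0.35, 0.05, 0, 0, 0, 0, 16, 0.35, 0, 0, 0, 0, 0, 16, 0.35, 0, 0, 0, 0, 0, 16, 0.3, 0, 0, 0, 0, 0, 16]}}

```text
t: 5.97
tool_pos: [0.5761, 0.0795, 0.1056]
orientation: [-2.402, -2.024, 0.0]
force: [1.0, -0.0, -0.3]
opening: 0.0147
gripper_force: 0.1
```

Request:
{"method": "apply_moves", "body": {"steps": [0.3, 0, 0, 0, 0, 0, 16, 0.3, 0, 0, 0, 0, 0, 16, 0.3, 0, 0, 0, 0, 0, 16, 0.25, 0, 0, 0, 0, 0, 16, 0.25, 0, 0, 0, 0, 0, 16, 0.2, 0, 0, 0, 0, 0, 16, 0, 0, 0, 0, 0, 0, 16]}}

```text
t: 6.55
tool_pos: [0.5842, 0.1269, 0.1056]
orientation: [-2.401, -2.025, -0.001]
force: [0.6, -0.0, -0.2]
opening: 0.0149
gripper_force: 0.0
```

```bash
python3 - <<'E'
from h import *
np.set_printoptions(precision=4,suppress=True)
im=save('side','side3.png')
cv2.imwrite('pics/side3c.png',cv2.resize(im[180:380,190:390,::-1],(600,600),interpolation=cv2.INTER_CUBIC))
s=robot.read_state(); print(s['t'],s['tool_pos'],w2g(s['tool_pos']),s['force'],s['opening'])
E
```

```text
6.6 [0.5841 0.1262 0.1055] [ 0.001  -0.0113] [-0.0624 -0.6948 -1.3889] 0.015246006429725201
```

View pics/side3c.png

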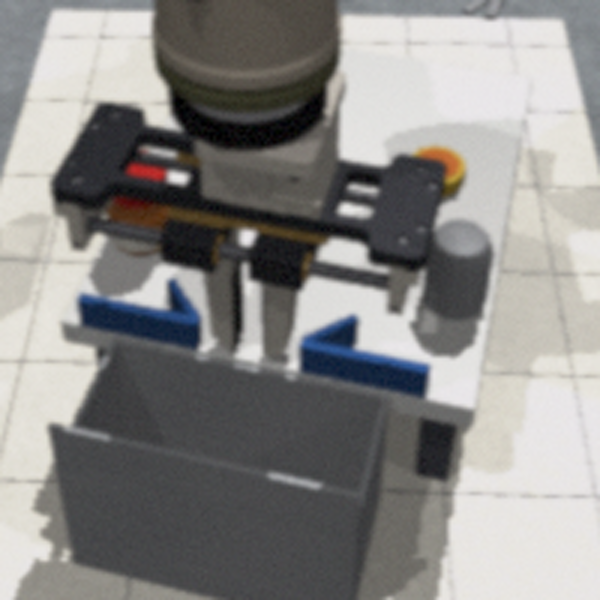

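The first lid is no longer on the board. The fingertips stand in the gap at crop px (245,345), and the left lid still lies at (440,170). Next I plan the second lid along a curved path.

```bash
cat >> h.py <<'E'
def curve(lid,y1=-.035,yend=.012,step=.0095,off=.025):
    P0=np.array(lid); th0=np.arctan2(-P0[0],-.06-P0[1]); h=np.array([np.sin(th0),np.cos(th0)])
    P3=np.array([0,y1]); n=np.linalg.norm(P3-P0)
    P1=P0+h*n*.55; P2=P3-[0,n*.25]
    t=np.linspace(0,1,400)[:,None]; X=(1-t)**3*P0+3*t*(1-t)**2*P1+3*t*t*(1-t)*P2+t**3*P3
    X=np.r_[X,np.c_[np.zeros(60),np.linspace(y1+.001,yend,60)]]
    s=np.r_[0,np.cumsum(np.linalg.norm(np.diff(X,axis=0),axis=1))]
    ss=np.linspace(0,s[-1],int(np.ceil(s[-1]/step))+1)
    Xi=np.c_[np.interp(ss,s,X[:,0]),np.interp(ss,s,X[:,1])]; d=np.gradient(X,axis=0)
    hd=np.interp(ss,s,np.arctan2(d[:,0],d[:,1]))
    W=[target(*(p-off*np.array([np.sin(a),np.cos(a)])),.105,a) for p,a in zip(Xi,hd)]
    A=target(*(P0-.048*h),.17,th0); B=target(*(P0-.048*h),.105,th0)
    return A,B,interp(B,W[0],4)+W[1:],hd
E
python3 - <<'E'
from h import *
np.set_printoptions(precision=3,suppress=True)
A,B,W,hd=curve(w2g(L[0])); print(np.degrees(hd))
a=pose(); U=(a[0]+[0,0,.075],a[1]); A2=(A[0]+[0,0,.01],A[1])
S=rows(interp(a,U,3)+interp(U,A2,9),16); S=rows(interp(S,B,3),16,start=S)
print('push',len(W)); rows(W,16,start=S)
E
```

```text
[33.224 33.585 33.932 34.237 34.484 34.648 34.693 34.574 34.226 33.555
 32.438 30.705 28.14  24.509 19.646 13.626  6.926  0.313  0.     0.
  0.     0.     0.   ]
[0, 0, -0.85, 0, 0, 0, 16, 0, 0, -0.8, 0, 0, 0, 16, 0, 0, -0.85, 0, 0, 0, 16, -0.75, -0.4, 0, 0, 0, 0.6, 16, -0.8, -0.3, 0, 0, 0, 0.65, 16, -0.8, -0.3, 0, 0, 0, 0.6, 16, -0.8, -0.2, 0, 0, 0, 0.6, 16, -0.85, -0.2, 0, 0, 0, 0.6, 16, -0.8, -0.1, 0, 0, 0, 0.65, 16, -0.85, -0.1, 0, 0, 0, 0.6, 16, -0.85, 0, 0, 0, 0, 0.6, 16, -0.85, 0.05, 0, 0, 0, 0.6, 16]
end [ 0.449 -0.058  0.181] [-2.878 -1.26   0.   ] miss 0.0006867222921200532 0.0020626438024224573
[0, 0, 0.85, 0, 0, 0, 16, 0, 0, 0.85, 0, 0, 0, 16, 0, 0, 0.8, 0, 0, 0, 16]
end [ 0.449 -0.058  0.106] [-2.878 -1.26   0.   ] miss 0.0006847106222295679 0.0020626438024223463
push 26
[0.2, 0, 0, 0, 0, 0, 16, 0.15, 0, 0, 0, 0, 0, 16, 0.2, 0, 0, 0, 0, 0, 16, 0.2, 0, 0, 0, 0, 0, 16, 0.3, 0, 0, 0, 0, 0.1, 16, 0.35, 0, 0, 0, 0, 0.05, 16, 0.3, 0, 0, 0, 0, 0.05, 16, 0.3, 0, 0, 0, 0, 0.05, 16, 0.35, 0, 0, 0, 0, 0, 16, 0.3, 0, 0, 0, 0, 0, 16, 0.3, 0, 0, 0, 0, 0, 16, 0.35, 0, 0, 0, 0, -0.05, 16]
[0.3, 0, 0, 0, 0, -0.1, 16, 0.3, 0, 0, 0, 0, -0.2, 16, 0.35, 0.05, 0, 0, 0, -0.3, 16, 0.3, 0, 0, 0, 0, -0.45, 16, 0.3, 0.05, 0, 0, 0, -0.6, 16, 0.35, 0.05, 0, 0, 0, -0.8, 16, 0.3, 0.1, 0, 0, 0, -1, 16, 0.35, 0.05, 0, 0, 0, -1, 16, 0.3, 0.1, 0, 0, 0, -1, 16, 0.3, 0, 0, 0, 0, -0.25, 16, 0.35, 0, 0, 0, 0, 0, 16, 0.3, 0, 0, 0, 0, 0, 16]
[0.3, 0, 0, 0, 0, 0, 16, 0.35, 0, 0, 0, 0, 0, 16]
end [0.583 0.125 0.106] [-2.402 -2.025  0.   ] miss 0.0008820684111874137 0.0016259824349465477
```

```bash
sed -i 's/h\*n\*.55/h*n*.4/; s/n\*.25\]/n*.38]/; s/-.06-P0\[1\]/-.075-P0[1]/' h.py
python3 - <<'E'
from h import *
np.set_printoptions(precision=1,suppress=True)
A,B,W,hd=curve(w2g(L[0])); print(np.degrees(hd))
a=pose(); U=(a[0]+[0,0,.075],a[1]); A2=(A[0]+[0,0,.01],A[1])
S=rows(interp(a,U,3)+interp(U,A2,9),16); S=rows(interp(S,B,3),16,start=S)
print('push',len(W)); rows(W,16,start=S)
E
```

```text
[37.  37.9 38.7 39.2 39.5 39.4 38.8 37.9 36.4 34.3 31.7 28.4 24.6 20.4
 16.  11.6  7.2  3.2  0.   0.   0.   0.   0.   0. ]
[0, 0, -0.85, 0, 0, 0, 16, 0, 0, -0.8, 0, 0, 0, 16, 0, 0, -0.85, 0, 0, 0, 16, -0.75, -0.4, 0, 0, 0, 0.7, 16, -0.8, -0.3, 0, 0, 0, 0.65, 16, -0.8, -0.3, 0, 0, 0, 0.7, 16, -0.8, -0.25, 0, 0, 0, 0.7, 16, -0.85, -0.15, 0, 0, 0, 0.65, 16, -0.8, -0.1, 0, 0, 0, 0.7, 16, -0.85, -0.05, 0, 0, 0, 0.7, 16, -0.85, 0.05, 0, 0, 0, 0.65, 16, -0.85, 0.05, 0, 0, 0, 0.7, 16]
end [ 0.4 -0.1  0.2] [-2.9 -1.2  0. ] miss 0.0007437116606885332 0.0007195634182097172
[0, 0, 0.85, 0, 0, 0, 16, 0, 0, 0.85, 0, 0, 0, 16, 0, 0, 0.8, 0, 0, 0, 16]
end [ 0.4 -0.1  0.1] [-2.9 -1.2  0. ] miss 0.0007472345364637406 0.0007195634182097172
push 27
[0.2, 0, 0, 0, 0, 0, 16, 0.2, 0, 0, 0, 0, 0, 16, 0.2, 0, 0, 0, 0, 0, 16, 0.15, 0, 0, 0, 0, 0, 16, 0.35, 0, 0, 0, 0, 0.15, 16, 0.3, 0, 0, 0, 0, 0.15, 16, 0.3, 0, 0, 0, 0, 0.05, 16, 0.3, 0, 0, 0, 0, 0.05, 16, 0.3, 0, 0, 0, 0, 0, 16, 0.3, 0, 0, 0, 0, -0.1, 16, 0.3, 0, 0, 0, 0, -0.15, 16, 0.3, 0.05, 0, 0, 0, -0.25, 16]
[0.3, 0, 0, 0, 0, -0.35, 16, 0.3, 0.05, 0, 0, 0, -0.45, 16, 0.35, 0, 0, 0, 0, -0.55, 16, 0.3, 0.05, 0, 0, 0, -0.6, 16, 0.3, 0.05, 0, 0, 0, -0.7, 16, 0.3, 0.05, 0, 0, 0, -0.75, 16, 0.3, 0.05, 0, 0, 0, -0.75, 16, 0.3, 0.05, 0, 0, 0, -0.7, 16, 0.3, 0.05, 0, 0, 0, -0.7, 16, 0.3, 0.05, 0, 0, 0, -0.5, 16, 0.3, 0, 0, 0, 0, 0, 16, 0.35, 0, 0, 0, 0, 0, 16]
[0.3, 0, 0, 0, 0, 0, 16, 0.3, 0, 0, 0, 0, 0, 16, 0.3, 0, 0, 0, 0, 0, 16]
end [0.6 0.1 0.1] [-2.4 -2.   0. ] miss 0.0006074454215391943 0.0016259824349467696
```

Request:
{"method": "apply_moves", "body": {"steps": [0, 0, -0.85, 0, 0, 0, 16, 0, 0, -0.8, 0, 0, 0, 16, 0, 0, -0.85, 0, 0, 0, 16, -0.75, -0.4, 0, 0, 0, 0.7, 16, -0.8, -0.3, 0, 0, 0, 0.65, 16, -0.8, -0.3, 0, 0, 0, 0.7, 16, -0.8, -0.25, 0, 0, 0, 0.7, 16, -0.85, -0.15, 0, 0, 0, 0.65, 16, -0.8, -0.1, 0, 0, 0, 0.7, 16, -0.85, -0.05, 0, 0, 0, 0.7, 16, -0.85, 0.05, 0, 0, 0, 0.65, 16, -0.85, 0.05, 0, 0, 0, 0.7, 16]}}

```text
t: 7.6
tool_pos: [0.4447, -0.0574, 0.1807]
orientation: [2.921, 1.154, 0.0]
force: [-0.1, -0.9, 1.0]
opening: 0.0146
gripper_force: 0.0
```

```bash
python3 - <<'E'
from h import *
np.set_printoptions(precision=4,suppress=True)
im=save('side','side4.png'); c=eyes.calibration('side'); b=save('scene','scene4.png')
hsv=cv2.cvtColor(im[:,:,::-1].copy(),cv2.COLOR_BGR2HSV); m=cv2.inRange(hsv,(5,150,120),(16,255,255))
n,l,st,ce=cv2.connectedComponentsWithStats(m[:390])
for i in range(1,n):
    if st[i,4]>20: print(st[i],ce[i],onz(c,ce[i],.1125),w2g(onz(c,ce[i],.1125)))
A,B,W,hd=curve(w2g(L[0])); p,R=pose(); print(p-B[0],(R.inv()*B[1]).as_rotvec())
E
```

```text
[397 107  22  14  98] [408.9694 112.3367] [ 0.2611 -0.5762  0.1125] [-0.2    -0.7578]
[262 211  13   8  92] [267.9783 214.5652] [ 0.616  -0.071   0.1125] [ 0.0654 -0.2003]
[329 230  14  10  92] [335.1196 233.6087] [ 0.4797 -0.0249  0.1125] [-0.0767 -0.1778]
[-0.0023 -0.0026  0.0756] [ 0.0006  0.001  -0.0074]
```

Request:
{"method": "apply_moves", "body": {"steps": [0, 0, 0.85, 0, 0, 0, 16, 0, 0, 0.85, 0, 0, 0, 16, 0, 0, 0.8, 0, 0, 0, 16, 0.2, 0, 0, 0, 0, 0, 16, 0.2, 0, 0, 0, 0, 0, 16, 0.2, 0, 0, 0, 0, 0, 16, 0.15, 0, 0, 0, 0, 0, 16]}}

```text
t: 8.28
tool_pos: [0.4635, -0.04, 0.107]
orientation: [2.918, 1.161, 0.003]
force: [-0.1, 0.0, 0.3]
opening: 0.0144
gripper_force: 0.0
```

Request:
{"method": "apply_moves", "body": {"steps": [0.35, 0, 0, 0, 0, 0.15, 16, 0.3, 0, 0, 0, 0, 0.15, 16, 0.3, 0, 0, 0, 0, 0.05, 16, 0.3, 0, 0, 0, 0, 0.05, 16, 0.3, 0, 0, 0, 0, 0, 16, 0.3, 0, 0, 0, 0, -0.1, 16, 0.3, 0, 0, 0, 0, -0.15, 16, 0.3, 0.05, 0, 0, 0, -0.25, 16]}}

```text
t: 8.95
tool_pos: [0.5183, 0.0079, 0.1056]
orientation: [-2.912, -1.179, 0.0]
force: [-0.8, -0.2, -0.2]
opening: 0.0149
gripper_force: 0.2
```

```bash
python3 - <<'E'
from h import *
np.set_printoptions(precision=4,suppress=True)
im=save('side','side5.png'); c=eyes.calibration('side')
hsv=cv2.cvtColor(im[:,:,::-1].copy(),cv2.COLOR_BGR2HSV); m=cv2.inRange(hsv,(5,150,120),(16,255,255))
n,l,st,ce=cv2.connectedComponentsWithStats(m[:390])
for i in range(1,n):
    if st[i,4]>20: print(st[i],ce[i],onz(c,ce[i],.1125),w2g(onz(c,ce[i],.1125)))
p,R=pose(); print(p,w2g(p),'lid from tcp in tool frame expected 25 0'); x=R.as_matrix()
for i in range(1,n):
    if st[i,4]>20: print(x.T@(onz(c,ce[i],.1125)-p))
cv2.imwrite('pics/side5c.png',cv2.resize(im[180:320,190:390,::-1],(800,560),interpolation=cv2.INTER_CUBIC))
E
```

```text
[388 107  13   5  23] [394.2174 108.4783] [ 0.301  -0.5987  0.1125] [-0.1569 -0.7734]
[398 107  13  13  42] [403.5952 113.2381] [ 0.2775 -0.5688  0.1125] [-0.185  -0.7478]
[382 109  15   9  32] [387.5312 112.4375] [ 0.3235 -0.5701  0.1125] [-0.1395 -0.7414]
[359 151   9  10  43] [363.3721 155.186 ] [ 0.408  -0.3228  0.1125] [-0.0976 -0.4834]
[262 211  13   9  92] [267.9239 214.6522] [ 0.6161 -0.0707  0.1125] [ 0.0655 -0.2001]
[0.5194 0.0085 0.1058] [-0.0431 -0.1381] lid from tcp in tool frame expected 25 0
[-0.5801  0.2828 -0.0073]
[-0.576   0.2451 -0.0073]
[-0.544   0.278  -0.0072]
[-0.3109  0.1597 -0.007 ]
[ 0.014   0.1242 -0.0066]
```

View pics/side5c.png

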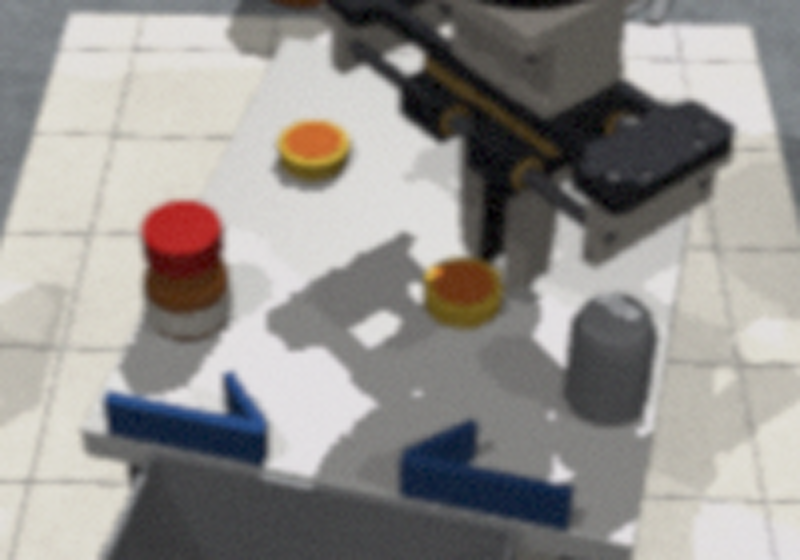

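The lid at crop px (463,285) is seated between the fingertips, and the shaker and jar are untouched. I replan the rest from the measured pose.

```bash
python3 - <<'E'
from h import *
np.set_printoptions(precision=4,suppress=True)
c=eyes.calibration('side'); q=onz(c,[190+463/4,180+283/4],.112); p,R=pose()
print('lid',w2g(q),(R.inv().apply(q-p))[:2])
A,B,W,hd=curve(w2g(L[0])); i=np.argmin([np.linalg.norm(w[0]-p) for w in W]); print(i,W[i][0]-p)
rows(W[i+1:],16)
E
```

```text
lid [-0.0318 -0.1175] [ 0.0233 -0.003 ]
11 [-0.0019 -0.     -0.0008]
[0.25, 0, 0.05, 0, 0, -0.3, 16, 0.3, 0, 0, 0, 0, -0.45, 16, 0.3, 0.05, 0, 0, 0, -0.55, 16, 0.35, 0.05, 0, 0, 0, -0.6, 16, 0.3, 0.05, 0, 0, 0, -0.7, 16, 0.3, 0.05, 0, 0, 0, -0.75, 16, 0.3, 0.05, 0, 0, 0, -0.75, 16, 0.3, 0.05, 0, 0, 0, -0.7, 16, 0.3, 0.05, 0, 0, 0, -0.7, 16, 0.3, 0.05, 0, 0, 0, -0.55, 16, 0.35, 0, 0, 0, 0, 0, 16, 0.3, 0, 0, 0, 0, 0, 16]
[0.3, 0, 0, 0, 0, 0, 16, 0.3, 0, 0, 0, 0, 0, 16, 0.3, 0, 0, 0, 0, 0, 16]
end [0.583  0.1248 0.1044] [2.3971 2.0301 0.0019] miss 0.0005937905972446019 0.0028384411251823763
```

Request:
{"method": "apply_moves", "body": {"steps": [0.25, 0, 0, 0, 0, -0.3, 16, 0.3, 0, 0, 0, 0, -0.45, 16, 0.3, 0.05, 0, 0, 0, -0.55, 16, 0.35, 0.05, 0, 0, 0, -0.6, 16, 0.3, 0.05, 0, 0, 0, -0.7, 16, 0.3, 0.05, 0, 0, 0, -0.75, 16, 0.3, 0.05, 0, 0, 0, -0.75, 16, 0.3, 0.05, 0, 0, 0, -0.7, 16, 0.3, 0.05, 0, 0, 0, -0.7, 16, 0.3, 0.05, 0, 0, 0, -0.55, 16]}}

```text
t: 9.83
tool_pos: [0.5742, 0.0777, 0.1054]
orientation: [-2.397, -2.031, 0.0]
force: [-0.3, 0.3, 0.8]
opening: 0.015
gripper_force: 0.1
```

```bash
python3 - <<'E'
from h import *
np.set_printoptions(precision=4,suppress=True)
im=save('side','side6.png')
cv2.imwrite('pics/side6c.png',cv2.resize(im[180:320,190:390,::-1],(800,560),interpolation=cv2.INTER_CUBIC))
p,R=pose(); T=target(0,-.011,.105); print(w2g(p),(R.inv()*T[1]).as_rotvec(), R.inv().apply(T[0]-p)/.03)
E
```

```text
[-0.0005 -0.0593] [ 0.     -0.0008  0.0067] [1.6107 0.0272 0.0179]
```

View pics/side6c.png

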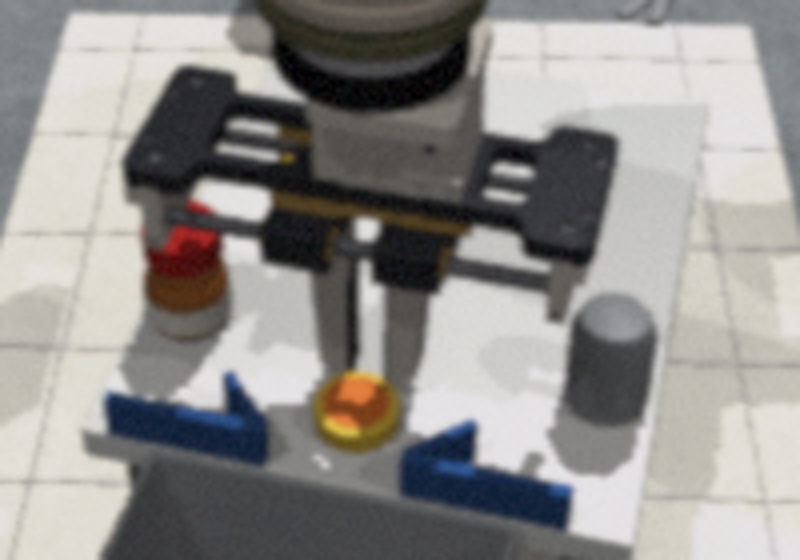

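The lid stands before the gap at crop px (357,410), centred on it. I push straight through, then check.

Request:
{"method": "apply_moves", "body": {"steps": [0.3, 0, 0, 0, 0, 0, 16, 0.3, 0, 0, 0, 0, 0, 16, 0.3, 0, 0, 0, 0, 0, 16, 0.3, 0, 0, 0, 0, 0, 16, 0.25, 0, 0, 0, 0, 0, 16, 0.2, 0, 0, 0, 0, 0, 16, 0, 0, 0, 0, 0, 0, 16]}}

```text
t: 10.47
tool_pos: [0.5824, 0.1275, 0.1056]
orientation: [-2.401, -2.025, -0.0]
force: [0.2, 0.4, -0.3]
opening: 0.0149
gripper_force: 0.0
```

```bash
cat >> h.py <<'E'
def lids(name):
    im=save('side',name); c=eyes.calibration('side')
    m=cv2.inRange(cv2.cvtColor(im,cv2.COLOR_RGB2HSV),(5,120,90),(35,255,255)); m[:185]=0; m[:,:190]=0; m[:,390:]=0
    n,l,st,ce=cv2.connectedComponentsWithStats(m)
    for i in range(1,n):
        if st[i,4]>12: print('blob',st[i],ce[i],w2g(onz(c,ce[i],.108)))
E
python3 - <<'E'
from h import *
np.set_printoptions(precision=4,suppress=True)
lids('side7.png')
A,B,W,hd=curve(w2g(L[2])); print(np.degrees(hd))
a=pose(); print(w2g(a[0])); U=(a[0]+[0,0,.075],a[1]); A2=(A[0]+[0,0,.01],A[1])
S=rows(interp(a,U,3)+interp(U,A2,9),16); S=rows(interp(S,B,3),16,start=S)
print('push',len(W)); rows(W,16,start=S)
E
```

```text
blob [265 331  15   6  55] [272.2545 333.1455] [-0.02    0.0668]
[-28.5464 -29.4009 -30.1505 -30.7327 -31.1068 -31.2289 -31.0525 -30.5315
 -29.6228 -28.2924 -26.5216 -24.3155 -21.7097 -18.7731 -15.6043 -12.3191
  -9.0338  -5.8488  -2.8389  -0.0658   0.       0.       0.       0.
   0.    ]
[-0.0008 -0.011 ]
[0, 0, -0.85, 0, 0, 0, 16, 0, 0, -0.8, 0, 0, 0, 16, 0, 0, -0.85, 0, 0, 0, 16, -0.85, 0.35, 0, 0, 0, -0.55, 16, -0.85, 0.3, 0, 0, 0, -0.5, 16, -0.9, 0.2, 0, 0, 0, -0.55, 16, -0.9, 0.2, 0, 0, 0, -0.5, 16, -0.9, 0.15, 0, 0, 0, -0.55, 16, -0.9, 0.1, 0, 0, 0, -0.55, 16, -0.9, 0.05, 0, 0, 0, -0.5, 16, -0.95, 0, 0, 0, 0, -0.55, 16, -0.9, -0.1, 0, 0, 0, -0.5, 16]
end [ 0.6331 -0.1151  0.1806] [ 1.8291  2.5542 -0.0001] miss 0.0007529368348245917 0.0018615386805188952
[0, 0, 0.85, 0, 0, 0, 16, 0, 0, 0.85, 0, 0, 0, 16, 0, 0, 0.8, 0, 0, 0, 16]
end [ 0.6331 -0.1151  0.1056] [ 1.8291  2.5542 -0.0001] miss 0.0007546039224439442 0.0018615386805190062
push 28
[0.2, 0, 0, 0, 0, 0, 16, 0.2, 0, 0, 0, 0, 0, 16, 0.2, 0, 0, 0, 0, 0, 16, 0.15, 0, 0, 0, 0, 0, 16, 0.35, 0, 0, 0, 0, -0.15, 16, 0.3, 0.05, 0, 0, 0, -0.15, 16, 0.3, 0, 0, 0, 0, -0.1, 16, 0.35, 0, 0, 0, 0, -0.05, 16, 0.3, 0, 0, 0, 0, 0, 16, 0.3, 0, 0, 0, 0, 0, 16, 0.3, 0, 0, 0, 0, 0.1, 16, 0.35, 0, 0, 0, 0, 0.15, 16]
[0.3, -0.05, 0, 0, 0, 0.2, 16, 0.3, 0, 0, 0, 0, 0.3, 16, 0.35, -0.05, 0, 0, 0, 0.4, 16, 0.3, 0, 0, 0, 0, 0.4, 16, 0.3, -0.05, 0, 0, 0, 0.5, 16, 0.3, -0.05, 0, 0, 0, 0.55, 16, 0.35, -0.05, 0, 0, 0, 0.55, 16, 0.3, 0, 0, 0, 0, 0.55, 16, 0.3, -0.05, 0, 0, 0, 0.5, 16, 0.35, -0.05, 0, 0, 0, 0.5, 16, 0.3, 0, 0, 0, 0, 0.45, 16, 0.3, 0, 0, 0, 0, 0.05, 16]
[0.35, 0, 0, 0, 0, 0, 16, 0.3, -0.05, 0, 0, 0, 0, 16, 0.3, 0, 0, 0, 0, 0, 16, 0.3, 0, 0, 0, 0, 0, 16]
end [0.582  0.1241 0.1056] [ 2.4015  2.0254 -0.0001] miss 0.0011573687688072583 0.001510224330798548
```

The second lid is through the gap. A strip of lid shows in the trough at px (272,333), so I raise the arm and look in with the wrist camera.

Request:
{"method": "apply_moves", "body": {"steps": [0, 0, -0.85, 0, 0, 0, 16, 0, 0, -0.8, 0, 0, 0, 16, 0, 0, -0.85, 0, 0, 0, 16]}}

```text
t: 10.77
tool_pos: [0.5816, 0.1256, 0.1806]
orientation: [-2.402, -2.023, 0.003]
force: [0.4, 0.2, 0.1]
opening: 0.0148
gripper_force: 0.0
```

```bash
python3 - <<'E'
from h import *
np.set_printoptions(precision=4,suppress=True)
c=eyes.calibration('wrist'); im=save('wrist','wrist2.png'); 
m=cv2.inRange(cv2.cvtColor(im,cv2.COLOR_RGB2HSV),(5,120,60),(35,255,255))
n,l,st,ce=cv2.connectedComponentsWithStats(m)
for i in range(1,n):
    if st[i,4]>80: print(st[i],[w2g(onz(c,ce[i],z)) for z in(.01,.05,.1)])
print(c['R'][2],-c['R'].T@c['t'])
E
```

```text
[ 261  118   47   59 2052] [array([-0.0001,  0.0282]), array([-0.0001,  0.0323]), array([-0.0002,  0.0374])]
[239 304  10  72 449] [array([-0.0458, -0.1798]), array([-0.0404, -0.151 ]), array([-0.0337, -0.1149])]
[318 304  11  72 488] [array([ 0.0427, -0.1801]), array([ 0.0375, -0.1512]), array([ 0.0311, -0.1152])]
[   36   390   447    30 10386] [array([-0.0135, -0.2718]), array([-0.0119, -0.232 ]), array([-0.01  , -0.1823])]
[-0.0477 -0.2679 -0.9623] [0.595 0.199 0.346]
```

View pics/wrist2.png

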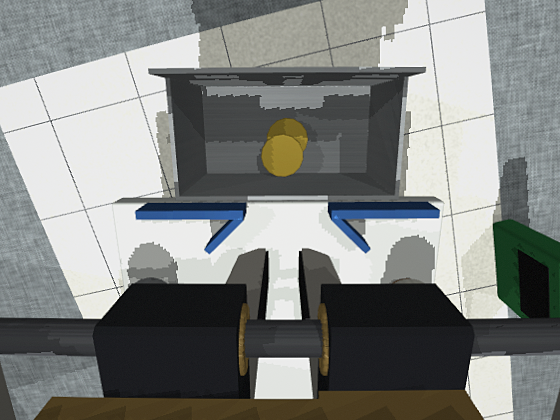

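Both lids lie deep in the trough, overlapping at px (283,148). Next is the third lid.

Request:
{"method": "apply_moves", "body": {"steps": [-0.85, 0.35, 0, 0, 0, -0.55, 16, -0.85, 0.3, 0, 0, 0, -0.5, 16, -0.9, 0.2, 0, 0, 0, -0.55, 16, -0.9, 0.2, 0, 0, 0, -0.5, 16, -0.9, 0.15, 0, 0, 0, -0.55, 16, -0.9, 0.1, 0, 0, 0, -0.55, 16, -0.9, 0.05, 0, 0, 0, -0.5, 16, -0.95, 0, 0, 0, 0, -0.55, 16, -0.9, -0.1, 0, 0, 0, -0.5, 16, 0, 0, 0, 0, 0, 0, 16]}}

```text
t: 11.65
tool_pos: [0.6329, -0.1212, 0.1803]
orientation: [1.831, 2.551, -0.003]
force: [-0.0, 0.4, 0.0]
opening: 0.0147
gripper_force: 0.0
```

```bash
python3 - <<'E'
from h import *
np.set_printoptions(precision=4,suppress=True)
lids('side8.png')
A,B,W,hd=curve(w2g(L[2])); p,R=pose(); print(p-B[0],(R.inv()*B[1]).as_rotvec(), R.inv().apply(B[0]-p)/.03)
S=rows(interp((p,R),B,3),16); rows(W,16,start=S)
E
```

```text
blob [260 210  17  14 166] [267.6807 216.4398] [ 0.066  -0.1996]
blob [265 330  16   7  74] [272.9595 332.7162] [-0.0208  0.0658]
[-0.0009 -0.0039  0.0752] [-0.0005  0.0004 -0.0063] [0.1152 0.0703 2.508 ]
[0.05, 0, 0.85, 0, 0, 0, 16, 0.05, 0.05, 0.8, 0, 0, -0.05, 16, 0, 0, 0.85, 0, 0, 0, 16]
end [ 0.6331 -0.1155  0.1052] [ 1.828   2.5549 -0.001 ] miss 0.0007978694734370788 0.0012129177997984217
[0.2, 0, 0, 0, 0, 0, 16, 0.2, 0, 0, 0, 0, 0, 16, 0.2, 0, 0, 0, 0, 0, 16, 0.2, 0, 0, 0, 0, 0, 16, 0.3, 0.05, 0, 0, 0, -0.15, 16, 0.3, 0, 0, 0, 0, -0.15, 16, 0.35, 0, 0, 0, 0, -0.1, 16, 0.3, 0, 0, 0, 0, -0.05, 16, 0.3, 0, 0, 0, 0, 0, 16, 0.3, 0, 0, 0, 0, 0, 16, 0.35, 0, 0, 0, 0, 0.1, 16, 0.3, 0, 0, 0, 0, 0.15, 16]
[0.3, -0.05, 0, 0, 0, 0.25, 16, 0.35, 0, 0, 0, 0, 0.25, 16, 0.3, -0.05, 0, 0, 0, 0.4, 16, 0.3, 0, 0, 0, 0, 0.45, 16, 0.3, -0.05, 0, 0, 0, 0.45, 16, 0.35, -0.05, 0, 0, 0, 0.55, 16, 0.3, 0, 0, 0, 0, 0.55, 16, 0.3, -0.05, 0, 0, 0, 0.55, 16, 0.35, -0.05, 0, 0, 0, 0.5, 16, 0.3, -0.05, 0, 0, 0, 0.5, 16, 0.3, 0, 0, 0, 0, 0.5, 16, 0.35, 0, 0, 0, 0, 0, 16]
[0.3, 0, 0, 0, 0, 0, 16, 0.3, 0, 0, 0, 0, 0, 16, 0.3, 0, 0, 0, 0, 0, 16, 0.35, 0, 0, 0, 0, 0, 16]
end [0.5835 0.1249 0.1051] [ 2.4005  2.0263 -0.0009] miss 0.0007069956955743414 0.0009343926979305488
```

Request:
{"method": "apply_moves", "body": {"steps": [0.05, 0, 0.85, 0, 0, 0, 16, 0.05, 0.05, 0.8, 0, 0, -0.05, 16, 0, 0, 0.85, 0, 0, 0, 16, 0.2, 0, 0, 0, 0, 0, 16, 0.2, 0, 0, 0, 0, 0, 16, 0.2, 0, 0, 0, 0, 0, 16, 0.2, 0, 0, 0, 0, 0, 16]}}

```text
t: 12.28
tool_pos: [0.6255, -0.0888, 0.1064]
orientation: [1.823, 2.558, 0.001]
force: [-0.1, 0.8, 0.5]
opening: 0.0147
gripper_force: 0.0
```

Request:
{"method": "apply_moves", "body": {"steps": [0.3, 0.05, 0, 0, 0, -0.15, 16, 0.3, 0, 0, 0, 0, -0.15, 16, 0.35, 0, 0, 0, 0, -0.1, 16, 0.3, 0, 0, 0, 0, -0.05, 16, 0.3, 0, 0, 0, 0, 0, 16, 0.3, 0, 0, 0, 0, 0, 16, 0.35, 0, 0, 0, 0, 0.1, 16, 0.3, 0, 0, 0, 0, 0.15, 16]}}

```text
t: 12.95
tool_pos: [0.5996, -0.0183, 0.1056]
orientation: [-1.797, -2.577, -0.0]
force: [0.2, -0.1, 0.7]
opening: 0.0148
gripper_force: 0.2
```

```bash
python3 - <<'E'
from h import *
np.set_printoptions(precision=4,suppress=True)
lids('side9.png')
A,B,W,hd=curve(w2g(L[2])); p,R=pose(); i=np.argmin([np.linalg.norm(w[0]-p) for w in W]); print(i,W[i][0]-p,w2g(p),'lid should be',w2g(p+R.apply([.025,0,0])))
rows(W[i+1:],16)
E
```

```text
blob [268 236  19  16 237] [277.1646 243.6118] [ 0.0256 -0.1265]
blob [265 330  17   7  66] [273.2879 332.4394] [-0.0211  0.0652]
12 [-0.0031  0.0031 -0.0005] [ 0.0398 -0.1498] lid should be [ 0.0273 -0.1281]
[0.45, -0.05, 0, 0, 0, 0.55, 16, 0.3, -0.05, 0, 0, 0, 0.35, 16, 0.35, -0.05, 0, 0, 0, 0.45, 16, 0.3, 0, 0, 0, 0, 0.5, 16, 0.3, -0.05, 0, 0, 0, 0.5, 16, 0.3, -0.05, 0, 0, 0, 0.55, 16, 0.35, -0.05, 0, 0, 0, 0.55, 16, 0.3, 0, 0, 0, 0, 0.55, 16, 0.3, -0.05, 0, 0, 0, 0.5, 16, 0.35, -0.05, 0, 0, 0, 0.45, 16, 0.3, 0, 0, 0, 0, 0, 16, 0.3, 0, 0, 0, 0, 0, 16]
[0.35, 0, 0, 0, 0, 0, 16, 0.3, 0, 0, 0, 0, 0, 16, 0.3, 0, 0, 0, 0, 0, 16]
end [0.5823 0.1245 0.1057] [-2.3974 -2.0286 -0.0002] miss 0.000850871467644291 0.0020211558671486838
```

The lid is tracked at gate (26,-127) mm, within 2 mm of where the fingers should have it.

Request:
{"method": "apply_moves", "body": {"steps": [0.35, -0.05, 0, 0, 0, 0.4, 16, 0.35, -0.05, 0, 0, 0, 0.4, 16, 0.35, -0.05, 0, 0, 0, 0.5, 16, 0.3, 0, 0, 0, 0, 0.5, 16, 0.3, -0.05, 0, 0, 0, 0.55, 16, 0.3, -0.05, 0, 0, 0, 0.55, 16, 0.35, -0.05, 0, 0, 0, 0.55, 16, 0.3, 0, 0, 0, 0, 0.55, 16, 0.3, -0.05, 0, 0, 0, 0.5, 16, 0.35, -0.05, 0, 0, 0, 0.45, 16]}}

```text
t: 13.83
tool_pos: [0.5755, 0.075, 0.1056]
orientation: [2.4, 2.027, -0.0]
force: [0.3, -0.4, 0.4]
opening: 0.0147
gripper_force: 0.1
```

```bash
python3 - <<'E'
from h import *
np.set_printoptions(precision=4,suppress=True)
lids('side10.png')
p,R=pose(); T=target(0,-.011,.105); print(w2g(p),(R.inv()*T[1]).as_rotvec(), R.inv().apply(T[0]-p)/.03)
E
```

```text
blob [268 271  21  20 325] [278.0708 281.1138] [-0.0009 -0.0364]
blob [264 330  18   7  78] [273.141  332.7821] [-0.0211  0.0658]
[ 0.0007 -0.0614] [-0.0003 -0.001  -0.0022] [ 1.6794 -0.0256  0.0214]
```

The lid is centred before the gap, so I push it through, raise the arm and back away.

Request:
{"method": "apply_moves", "body": {"steps": [0.3, 0, 0, 0, 0, 0, 16, 0.3, 0, 0, 0, 0, 0, 16, 0.3, 0, 0, 0, 0, 0, 16, 0.3, 0, 0, 0, 0, 0, 16, 0.3, 0, 0, 0, 0, 0, 16, 0.2, 0, 0, 0, 0, 0, 16, 0, 0, 0, 0, 0, 0, 16, 0, 0, 0, 0, 0, 0, 16, 0, 0, -0.85, 0, 0, 0, 16, 0, 0, -0.85, 0, 0, 0, 16, 0, 0, -0.85, 0, 0, 0, 16, 0, 0, 0, 0, 0, 0, 16]}}

```text
t: 14.88
tool_pos: [0.5872, 0.1249, 0.1887]
orientation: [2.394, 2.027, 0.012]
force: [0.8, 1.8, 2.3]
opening: 0.0152
gripper_force: 0.0
```

```bash
python3 - <<'E'
from h import *
np.set_printoptions(precision=4,suppress=True)
lids('side11.png'); save('wrist','wrist3.png'); s=robot.read_state(); print(s['tool_pos'],s['force'])
E
```

```text
blob [263 330  19   7  77] [272.6494 332.7013] [-0.0203  0.0659]
[0.5852 0.1246 0.1838] [ 0.1829 -0.1656 -0.2451]
```

View pics/wrist3.png

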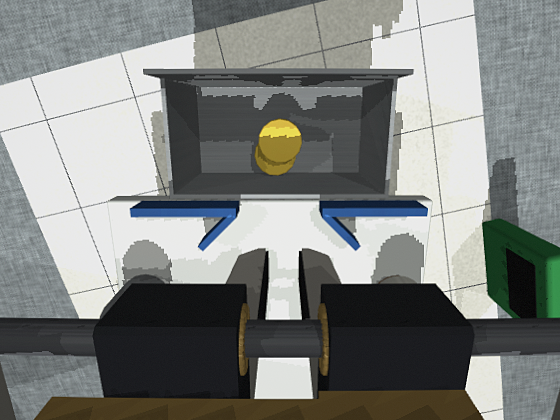

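All three lids are in the trough, stacked around px (278,148), and the board is clear. I raise the arm, check the bystanders against the first picture and hand in.

Request:
{"method": "apply_moves", "body": {"steps": [0, 0, -0.8, 0, 0, 0, 16, 0, 0, -0.8, 0, 0, 0, 16, 0, 0, -0.8, 0, 0, 0, 16, 0, 0, 0, 0, 0, 0, 16, 0, 0, 0, 0, 0, 0, 16, 0, 0, 0, 0, 0, 0, 16, 0, 0, 0, 0, 0, 0, 16, 0, 0, 0, 0, 0, 0, 16]}}

```text
t: 15.65
tool_pos: [0.5831, 0.1248, 0.2519]
orientation: [-2.396, -2.029, 0.004]
force: [0.4, 0.1, 0.3]
opening: 0.0148
gripper_force: 0.0
```

```bash
python3 - <<'E'
from h import *
np.set_printoptions(precision=3,suppress=True)
lids('side12.png')
for cam in('side','scene'):
    c=eyes.calibration(cam)
    if cam=='scene': save('scene','scene12.png')
    for n,z in(('jar',.1),('shaker',.1),('rub_jar',0),('thermo',0),('water',0)):
        for d in eyes.place_of(cam,n)[:1]: print(cam,n,d['conf'],onz(c,d['xy'],z))
print(robot.read_state()['force'],robot.read_state()['t'])
print(robot.close_job())
E
```

```text
blob [263 330  19   7  67] [272.642 332.507] [-0.02   0.066]
side jar 0.81 [0.659 0.043 0.1  ]
side shaker 0.73 [0.47 0.08 0.1 ]
side thermo 0.88 [0.8   0.006 0.   ]
scene jar 0.66 [0.654 0.062 0.1  ]
scene shaker 0.55 [0.464 0.076 0.1  ]
scene rub_jar 0.6 [ 0.659 -0.378  0.   ]
scene thermo 0.6 [0.792 0.016 0.   ]
scene water 0.94 [ 0.547 -0.458  0.   ]
[-0.504 -0.797 -0.036] 16.25
the job is handed in; nothing more can be done
None
```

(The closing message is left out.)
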